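# Arm the scanner's laser with its key switch

## Robot

A 7-joint arm with a two-finger parallel gripper is mounted at the origin on the work surface. World frame = base frame: x ahead of the robot, y to its left, z up, the work surface at z = 0. Lengths are in m, angles in rad, forces in N, time in s.
With the tool pointing down it reaches from about 0.425 to 0.925 m from the base axis. Payload 6.8 kg.
Tool frame: the origin (TCP) lies at the very end of the fingers, on their centre line; the grasp point (between the pads) lies 19 mm behind it; z points along the fingers, y is the line along which they close (so a half turn about z gives the same grasp; the last joint's range is limited). The gripper opens to 85 mm and grips with 20 to 120 N. Pads are 22 mm wide; open, the fingers measure 114 mm over their backs; the gripper's body (76 mm by 85 mm) begins 54 mm behind the grasp point. The pads swing forward as they close: fully open they stand 13 mm farther back than shut.
Start: joints at [-1.369, 0.477, 0.022, 1.555, -0.011, 1.109, -0.083], TCP at [0.206, 0.643, 0.231] pointing down, gripper open.
Joint ranges: [-2.96, 2.96], [-0.34, 2.1], [-1.41, 1.46], [0.24, 2.44], [-1.37, 4.51], [0.17, 1.92], [-2.96, 2.96]. Speed limits (rad/s): [2.39, 2.39, 3.14, 3.14, 3.14, 3.14, 3.14].

## Interface

Orientations are given as a rotation vector (axis times angle).
In Python, from bench import r gives the robot as it stands.
- The arm moves only by the shell command python3 -m jog 'ROWS' [FORCE]. ROWS is JSON, a list of rows, each an object of numbers: "fingers": the finger opening in m, from 0 to 0.0854; "x", "y", "z": the shift along the tool's x, y, z in m; "rx", "ry", "rz": the turn, a rotation vector about the tool's x, y, z in degrees. In form: [{"fingers": .., "x": .., "y": .., "z": .., "rx": .., "ry": .., "rz": ..}, ...]. A call has 1 to 8 rows; each row shifts and turns the commanded pose from where the row before left it, along the tool's axes as they then stand; what a row does not reach is not made up. A row lasts 1/8 s, in which the tool goes at most 62.5 mm and 10.7 degrees, less where a joint would pass 70% of its speed; a pose out of reach is approached as far as the arm can. A call is refused whole if a number of a shift passes 0.0625 or a number of a turn 10.7, either way. A call with a gripper value outside its range is refused whole. The fingers move at their own pace and stop on an object; FORCE is the grip in N (left out, the last holds). Time passes only in rows, so rows that do not move let the fingers close. It gives the time, the measured TCP pose, the force, the opening and the grip force at its end, in the units of the state.
- r.get_obs(): the state, without advancing time (a new reading comes with each control period).
- r.grab_frame(name): name is "scene" or "top"; returns (picture, depth): 384x512x3 uint8, red, green, blue; 384x512 float32, m along the optical axis (not along the pixel's ray), 0 where there is no reading.
- r.get_calibration(name): a dict with "mtx" (3x3 intrinsics, pixels), "dist" ([k1, k2, p1, p2, k3] as OpenCV has them; the pictures are not rectified), "extrinsics" (4x4, takes a point from camera to world coordinates). Camera axes: x right, y down, z forward; pixel columns grow to the right and rows downward; lengths in m; the calibration is good to about 2 mm. A picture is of the moment at which its call begins. get_calibration takes no time and is no camera call.
- r.hand_in(): hands the job in; it is judged then, once.
Trained networks look in the newest picture that a camera, given by its name, has taken for a name from the list of things; names that differ only in an ending like _2 or _b are one class to them, and where a whole thing is asked for, a point or a joint stands for the part that bears it (a point fixed in the world has none). Each returns a list of dicts, best first, with "score" (0 to 1); they miss things now and then, are a little off and sometimes report something else, mostly with a low value. They report only what shows in the picture. A call takes as long as a camera call.
- r.search_frame(target, camera): "xyz" ([x, y, z] in m, in world coordinates, good to about 4 mm: the middle of the surface that is visible of it).
- r.landmark_of(target, camera): "xyz" ([x, y, z] in m, in world coordinates, good to about 4 mm: a listed point, or the origin of a listed thing).
The state is a dict: "clock": time; "joints": joint angles; "qvel": joint speeds; "tau": joint torques, N m; "tcp_pos": TCP position; "orientation": TCP orientation; "contact_force": force on the tool from outside, world axes, zero at the start; "moment": the same for the moment, N m; "grip_width": finger opening in m; "gripper_force": force on a finger pad.
Only numpy, scipy, OpenCV 4.12 (cv2) and the standard library are available. Lean on these libraries where they do the work, as an engineer would, in place of code of your own. Each camera call takes 0.05 s, during which the arm holds its last target. There are 200 camera calls.

## Task

Take the square-headed key out of the wooden key stand, push its flat blade fully home into the keyway of the round key switch on the sloped laser console (find by feel how the keyway is turned), then turn it clockwise to its stop at the ON tick, so the key stands crosswise. Leave the key in the switch and let go; leave the round-headed key in the stand and do not disturb anything else on the bench.

Things in the scene. Friction and masses are not known exactly. Their poses are not given: they have to be found in the camera images.
- key: The square-headed key (about 40 g), loose, standing in one of the stand's two holes. Origin at the centre of its shoulder (underside of its steel collar, 18 mm diameter, 5 mm high); z runs from blade to head. Below the shoulder: a flat steel blade, 10 mm wide along x, 4 mm thick along y, 22 mm long, the last 2 mm tapering to 9 by 3 mm. Same after half a turn about z.
- key_head (a point): Centre of the key's black plastic head, 26 mm above the key's origin along its z. The head is 26 mm along the key's x, 12 mm along its y, 42 mm along z (from 5 to 47 mm above the origin). Grip it across the 12 mm; across the 26 mm is possible too.
- key_tip (a point): Centre of the end of the key's blade, 22 mm below the key's origin along its z.
- round_key: The other key, in the stand's other hole; leave it there. Round black disc head (34 mm diameter, 10 mm thick, centre 31 mm above its shoulder), round 9 mm shank 22 mm long; origin at its shoulder.
- stand: Wooden block fixed to the bench, 60 mm (x) by 160 mm (y) by 32 mm high, origin at the centre of its underside. Two round holes, 13 mm wide and 26 mm deep, at y = -40 and +40 mm; the keys' shoulders rest on its top. Which key is in which hole varies.
- console: Laser console: sloped grey and dark steel box fixed to the bench, 180 mm deep (x), 220 mm wide (y), 45 mm high at the front (-x), 111 mm at the back; origin at the centre of its underside. Its top panel slopes at 0.35 rad (20 degrees) and faces up and towards its -x.
- switch: Key switch on the console's panel. Origin at the centre of the face of its round steel plug (34 mm diameter), 78 mm above the bench, 6 mm proud of the panel; a 56 mm bezel ring round it is 4 mm lower than the face. z points out of the face along the plug's axis (0.35 rad from vertical), x up the slope, y to the left as seen from the console's front.
- off_mark (a point): White OFF tick on the panel, 31 mm from the switch's origin along its +x. The plug's keyway: a slot 11.6 by 5.6 mm, 25 mm deep, centred on the axis. Its angle is NOT measured: at the start the slot lies anywhere within 0.85 rad (50 degrees) either side of the line to this tick. The key is home when its shoulder sits on the plug's face.
- on_mark (a point): White ON tick on the panel, 31 mm from the switch's origin along its -y. With the key home, the plug turns clockwise (looking onto its face), against about 0.1 N m of friction, to a stop where the slot, and so the key's x axis, points to this tick (along the switch's y). It stays where it is left.
- vane: Bystander: curved aluminium vane, 112 mm tall, standing on the white scanning turntable (260 mm diameter, 108 mm high) at the left.
- scanner: Bystander: grey and black handheld scanner, about 270 by 75 by 55 mm, lying at the far right.
- torch: Bystander: black torch, 32 mm diameter, 115 mm tall, standing to the left of the console.
- tape: Bystander: roll of tape, 68 mm diameter, 24 mm high, lying beyond the stand.
- phone: Bystander: white mobile phone, 150 by 72 by 9 mm, lying at the left.
- gauge: Bystander: steel gauge block, 60 by 35 by 12 mm, lying between the robot and the stand.

How it is judged:
By the outcome, as a careful person would: the job done as asked, in the order asked, and still so for the second after the job is handed in, with the robot touching nothing.
It also fails if it takes over 72 s, if anything falls off the work surface, if the arm or the gripper's body presses on something with over 40 N, if the wrist force passes 120 N, or if a joint passes its speed limit or range.

## Working session

There is one attempt and no reset: what is moved stays moved. The work goes in short steps, Python scripts to look and compute and a shell command to move; the robot and the scene stay as the last step left them, time stands still between calls to the robot, and variables do not carry over. Pictures are saved under pics/ and viewed, at most 10 in all, crops included, and the job is handed in when it is done.

```bash
mkdir -p pics; ls; cat > h.py <<'E'
import numpy as np,cv2
from bench import r
from scipy.spatial.transform import Rotation as R
def grab(n,f=None):
    p,d=r.grab_frame(n)
    if f: cv2.imwrite('pics/'+f,p[:,:,::-1])
    return p,d
def world(n,uv,dep):
    c=r.get_calibration(n);uv=np.asarray(uv,float).reshape(-1,1,2)
    q=cv2.undistortPoints(uv,np.array(c['mtx']),np.array(c['dist'])).reshape(-1,2)
    P=np.c_[q,np.ones(len(q))]*np.asarray(dep).reshape(-1,1)
    E=np.array(c['extrinsics']);return P@E[:3,:3].T+E[:3,3]
def pix(n,P):
    c=r.get_calibration(n);E=np.linalg.inv(np.array(c['extrinsics']))
    return cv2.projectPoints(np.asarray(P,float).reshape(-1,3),cv2.Rodrigues(E[:3,:3])[0],E[:3,3],np.array(c['mtx']),np.array(c['dist']))[0].reshape(-1,2)
E
python3 - <<'E'
from h import *
np.set_printoptions(precision=4,suppress=True)
for n in('scene','top'):
    grab(n,n+'1.png')
    print(n,np.array(r.get_calibration(n)['extrinsics'])[:3,3])
    for t in('key','key_head','round_key','stand','switch','off_mark','on_mark','console','tape','torch','gauge'):
        for m in ('search_frame','landmark_of'):
            o=getattr(r,m)(t,n); print(t,m,[(np.round(a['xyz'],4).tolist(),round(a['score'],2)) for a in o[:2]])
print(r.get_obs())
E
```

```text
pics
scene [1.2228 0.6406 1.0237]
key search_frame [([0.4808, -0.2392, 0.0602], 0.48)]
key landmark_of [([0.4796, -0.2453, 0.0323], 0.66)]
key_head search_frame [([0.5723, 0.2855, 0.0893], 0.21)]
key_head landmark_of [([0.475, -0.2472, 0.0555], 0.65)]
round_key search_frame [([0.4777, -0.3154, 0.0582], 0.55)]
round_key landmark_of [([0.4743, -0.3239, 0.0309], 0.37)]
stand search_frame [([0.4961, -0.26, 0.0307], 0.66)]
stand landmark_of [([0.4773, -0.2791, -0.0017], 0.64), ([0.4802, -0.2449, 0.0302], 0.52)]
switch search_frame [([0.6437, -0.0088, 0.0791], 0.55)]
switch landmark_of [([0.6425, -0.0111, 0.0799], 0.48)]
off_mark search_frame [([0.6504, -0.0095, 0.0812], 0.6)]
off_mark landmark_of [([0.6754, -0.0168, 0.0905], 0.52)]
on_mark search_frame [([0.6501, -0.0113, 0.0754], 0.5)]
on_mark landmark_of [([0.6406, -0.0428, 0.0724], 0.54)]
console search_frame []
console landmark_of [([0.6489, -0.0112, -0.0034], 0.91)]
tape search_frame [([0.7226, -0.2597, 0.0202], 0.59)]
tape landmark_of [([0.7186, -0.2679, -0.0025], 0.56)]
torch search_frame [([0.5686, 0.2847, 0.088], 0.52), ([0.7199,
[... 1426 characters left out ...]
gauge search_frame [([0.3491, -0.1119, 0.0156], 0.78), ([0.4773, -0.2463, 0.0764], 0.58)]
gauge landmark_of [([0.3454, -0.1132, 0.0056], 0.72), ([0.6399, -0.4161, -0.0008], 0.58)]
{'clock': 2.3, 'joints': array([-1.3691,  0.477 ,  0.0224,  1.5554, -0.0115,  1.1093, -0.0831]), 'qvel': array([-0.0006, -0.0003, -0.0013, -0.0013,  0.    ,  0.0005, -0.0018]), 'tau': array([  0.    , -59.6317,   1.6063, -28.1537,   0.0125,   0.0017,
        -0.    ]), 'tcp_pos': array([0.2058, 0.6429, 0.2313]), 'orientation': array([-0.4847, -3.1039, -0.0001]), 'contact_force': array([-0.5463, -0.2633, -0.903 ]), 'moment': array([-0.0083, -0.0203,  0.0099]), 'gripper_force': 0.0, 'grip_width': 0.08558406702913332}
```

```bash
python3 - <<'E'
from h import *
T=[]
for n in('scene','top'):
    im=cv2.imread(f'pics/{n}1.png'); row=[]
    for P in([.476,-.245,.06],[.644,-.011,.078]):
        u,v=pix(n,P)[0].round().astype(int); w=40 if P[0]<.5 else 40
        x0,y0=min(max(u-w,0),512-2*w),min(max(v-w,0),384-2*w)
        print(n,P,x0,y0)
        row.append(cv2.resize(im[y0:y0+2*w,x0:x0+2*w],(300,300),interpolation=cv2.INTER_CUBIC))
    T.append(np.hstack(row))
cv2.imwrite('pics/crops.png',np.vstack(T))
E
```

```text
scene [0.476, -0.245, 0.06] 163 116
scene [0.644, -0.011, 0.078] 176 168
top [0.476, -0.245, 0.06] 314 173
top [0.644, -0.011, 0.078] 235 117
```

View pics/crops.png

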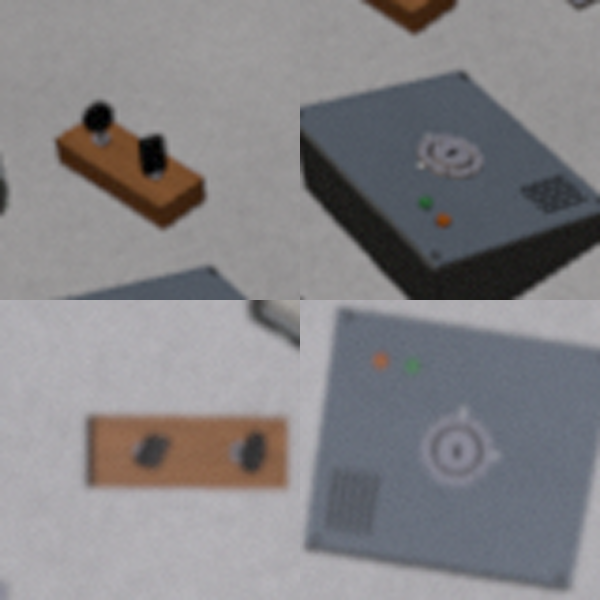

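View pics/top1.png

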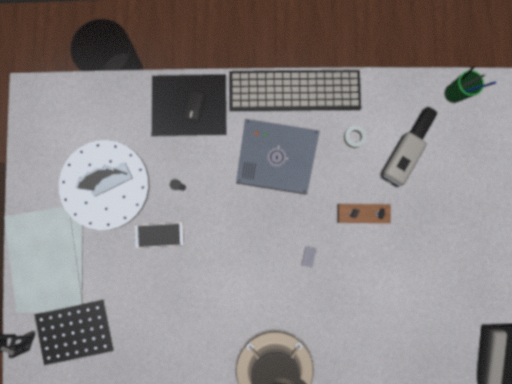

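```bash
cat >> h.py <<'E'
from scipy.optimize import minimize
def avg(n,k): return np.mean([grab(n)[0].astype(np.float32) for _ in range(k)],0)
def box(x,y,yaw,z0,z1,lx,ly,Rm=None):
    c=np.array([[a*lx/2,b*ly/2,z] for a in(-1,1) for b in(-1,1) for z in(z0,z1)])
    return c@R.from_euler('z',yaw).as_matrix().T+[x,y,0]
def hullmask(n,P,x0,y0,w,s=8):
    q=(pix(n,P)-[x0,y0]+.5)*s
    m=np.zeros((w*s,w*s),np.float32)
    cv2.fillConvexPoly(m,np.round(cv2.convexHull(q.astype(np.float32))).astype(np.int32),1)
    return cv2.resize(cv2.GaussianBlur(m,(0,0),.7*s),(w,w),interpolation=cv2.INTER_AREA)
E
python3 - <<'E'
from h import *
A={n:avg(n,8) for n in('scene','top')}
np.savez('avg1.npz',**A)
w=18
for n in A:
    g=A[n][:,:,0]
    u,v=pix(n,[.477,-.243,.058])[0].round().astype(int);x0,y0=u-w//2,v-w//2
    c=g[y0:y0+w,x0:x0+w]
    def cost(p):
        m=hullmask(n,box(p[0],p[1],p[2],.037,.079,.026,.012),x0,y0,w)
        X=np.c_[m.ravel(),np.ones(m.size)];k,res,_,_=np.linalg.lstsq(X,c.ravel(),rcond=None)
        return np.abs(X@k-c.ravel()).mean()
    out=[]
    for yw in np.arange(0,180,15):
        f=minimize(cost,[.477,-.243,np.radians(yw)],method='Nelder-Mead',options=dict(initial_simplex=[[.477,-.243,np.radians(yw)],[.481,-.243,np.radians(yw)],[.477,-.239,np.radians(yw)],[.477,-.243,np.radians(yw+12)]],maxiter=120))
        out.append((f.fun,f.x[0],f.x[1],np.degrees(f.x[2])%180))
    out.sort();print(n,np.round(out[:5],4).tolist())
T=[]
for n in A:
    u,v=pix(n,[.644,-.011,.078])[0].round().astype(int);print(n,u-20,v-20)
    T.append(cv2.resize(A[n][v-20:v+20,u-20:u+20,::-1],(400,400),interpolation=cv2.INTER_CUBIC))
cv2.imwrite('pics/sw.png',np.hstack(T))
E
```

```text
scene [[14.6119, 0.4781, -0.2409, 139.2214], [14.6226, 0.4777, -0.2413, 139.3106], [14.7331, 0.478, -0.2408, 142.584], [14.7467, 0.4779, -0.2411, 141.0374], [14.8673, 0.4784, -0.2404, 143.6008]]
top [[3.7425, 0.4763, -0.2444, 148.9247], [3.7544, 0.4764, -0.2447, 151.7942], [3.7619, 0.476, -0.2447, 151.8063], [3.7676, 0.4762, -0.2446, 148.9782], [3.7716, 0.4761, -0.2443, 151.922]]
scene 196 188
top 255 137[ WARN:0@4.206] global loadsave.cpp:1063 imwrite_ Unsupported depth image for selected encoder is fallbacked to CV_8U.
```

View pics/sw.png

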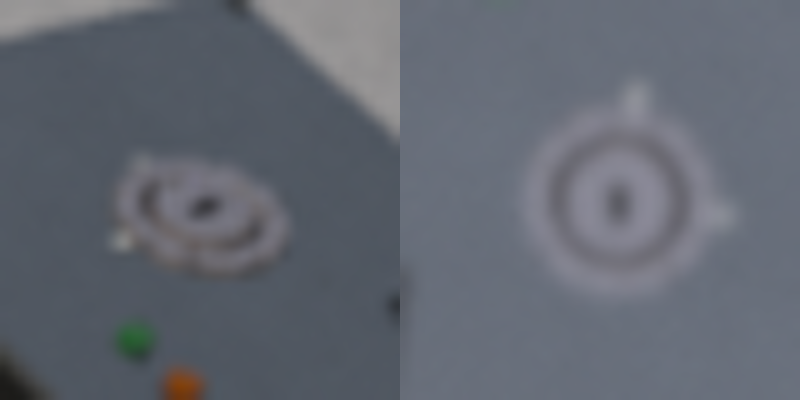

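The top crop shows the slot near (619,205), roughly pointing along world x. The square key's head is turned about 147°. Moving up and over now.

```bash
python3 -m jog '[{"z":-0.06,"fingers":0.05},{"z":-0.06},{"x":-0.02,"y":-0.01,"z":-0.05},{"x":-0.046,"y":-0.032},{"x":-0.046,"y":-0.032},{"x":-0.046,"y":-0.032},{"x":-0.046,"y":-0.032},{"x":-0.046,"y":-0.032}]'; cat > st.py <<'E'
from h import *
import sys
np.set_printoptions(precision=4,suppress=True)
o=r.get_obs();M=R.from_rotvec(o['orientation']).as_matrix()
print('t',round(o['clock'],2),'q',o['joints'],'p',o['tcp_pos'],'F',o['contact_force'],'w',o['grip_width'],o['gripper_force'])
print('toolx',M[:,0],'y',M[:,1],'z',M[:,2])
if len(sys.argv)>3:
    d=np.array([float(a) for a in sys.argv[1:4]])-o['tcp_pos'];print('shift tool',d@M)
E
python3 st.py .477 -.243 .2
python3 - <<'E'
from h import *
A=np.load('avg1.npz')
ps=np.radians(-8.3);t=.35
S=R.from_euler('ZY',[ps,-t]).as_matrix()
print('S',S.round(3).tolist())
w=24;a=np.linspace(0,2*np.pi,60)
for n in('scene','top'):
    g=A[n].mean(2);u,v=pix(n,[.645,-.011,.078])[0].round().astype(int);x0,y0=u-w//2,v-w//2
    c=g[y0:y0+w,x0:x0+w]
    def masks(p):
        O=np.array([p[0],p[1],.078])
        circ=lambda rr,z:np.c_[rr*np.cos(a),rr*np.sin(a),0*a+z]@S.T+O
        h=np.array([[i*5.8e-3,j*2.8e-3,0] for i in(-1,1) for j in(-1,1)])@R.from_euler('z',p[2]).as_matrix().T@S.T+O
        return [hullmask(n,circ(.028,-.004),x0,y0,w),hullmask(n,circ(.0195,-.004),x0,y0,w),hullmask(n,circ(.017,0),x0,y0,w),hullmask(n,h,x0,y0,w)]
    def cost(p):
        X=np.stack([m.ravel() for m in masks(p)]+[np.ones(w*w)],1)
        k=np.linalg.lstsq(X,c.ravel(),rcond=None)[0]; return np.abs(X@k-c.ravel()).mean()
    out=[]
    for d in(-50,-25,0,25,50,90):
        s=[.645,-.011,np.radians(d)]
        f=minimize(cost,s,method='Nelder-Mead',options=dict(initial_simplex=[s,[.648,-.011,s[2]],[.645,-.008,s[2]],[.645,-.011,s[2]+.25]],maxiter=120))
        out.append((f.fun,f.x[0],f.x[1],np.degrees(f.x[2])))
    out.sort();print(n,np.round(out,4).tolist())
    b=out[0]
    for d in range(-50,51,10):
        s=[b[1],b[2],np.radians(d)]; print(d,round(cost(s),3),end=' ')
    print()
E
```

```text
t 3.1 q [-1.3691  0.477   0.0224  1.5554 -0.0115  1.1093 -0.0831] p [0.2058 0.6429 0.2313] F [ 0.3651  0.1819 -0.3579] w 0.08557298535246413 0.0
toolx [-0.9524  0.3049  0.    ] y [ 0.3049  0.9524 -0.    ] z [-0. -0. -1.]
shift tool [-0.5284 -0.761   0.0313]
S [[0.93, 0.144, -0.339], [-0.136, 0.99, 0.049], [0.343, -0.0, 0.939]]validation failed for argument at $[0]...
Traceback (most recent call last):
  File "h.py", line 22, in hullmask
    q=(pix(n,P)-[x0,y0]+.5)*s
       ~~~^^^^^
  File "h.py", line 14, in pix
    c=r.get_calibration(n);E=np.linalg.inv(np.array(c['extrinsics']))
ValueError: time passes only in moves, steps and waits
```

```bash
python3 -m jog '[{"fingers":0.05,"x":0,"y":0,"z":-0.06,"rx":0,"ry":0,"rz":0},{"fingers":0.05,"x":0,"y":0,"z":-0.06,"rx":0,"ry":0,"rz":0},{"fingers":0.05,"x":-0.02,"y":-0.01,"z":-0.05,"rx":0,"ry":0,"rz":0},{"fingers":0.05,"x":-0.046,"y":-0.032,"z":0,"rx":0,"ry":0,"rz":0},{"fingers":0.05,"x":-0.046,"y":-0.032,"z":0,"rx":0,"ry":0,"rz":0},{"fingers":0.05,"x":-0.046,"y":-0.032,"z":0,"rx":0,"ry":0,"rz":0},{"fingers":0.05,"x":-0.046,"y":-0.032,"z":0,"rx":0,"ry":0,"rz":0},{"fingers":0.05,"x":-0.046,"y":-0.032,"z":0,"rx":0,"ry":0,"rz":0}]'
sed -i 's/r\.get_calibration(n)/cal(n)/' h.py
cat >> h.py <<'E'
import functools
@functools.lru_cache(None)
def cal(n): return r.get_calibration(n)
E
python3 st.py .477 -.243 .2
cat > fitsw.py <<'E'
from h import *
A=np.load('avg1.npz')
ps=np.radians(-8.3);t=.35
S=R.from_euler('ZY',[ps,-t]).as_matrix()
w=24;a=np.linspace(0,2*np.pi,60)
for n in('scene','top'):
    g=A[n].mean(2);u,v=pix(n,[.645,-.011,.078])[0].round().astype(int);x0,y0=u-w//2,v-w//2
    c=g[y0:y0+w,x0:x0+w]
    def masks(p):
        O=np.array([p[0],p[1],.078])
        circ=lambda rr,z:np.c_[rr*np.cos(a),rr*np.sin(a),0*a+z]@S.T+O
        h=np.array([[i*5.8e-3,j*2.8e-3,0] for i in(-1,1) for j in(-1,1)])@R.from_euler('z',p[2]).as_matrix().T@S.T+O
        return [hullmask(n,circ(.028,-.004),x0,y0,w),hullmask(n,circ(.0195,-.004),x0,y0,w),hullmask(n,circ(.017,0),x0,y0,w),hullmask(n,h,x0,y0,w)]
    def cost(p):
        X=np.stack([m.ravel() for m in masks(p)]+[np.ones(w*w)],1)
        k=np.linalg.lstsq(X,c.ravel(),rcond=None)[0]; return np.abs(X@k-c.ravel()).mean()
    out=[]
    for d in(-50,-25,0,25,50,90):
        s=[.645,-.011,np.radians(d)]
        f=minimize(cost,s,method='Nelder-Mead',options=dict(initial_simplex=[s,[.648,-.011,s[2]],[.645,-.008,s[2]],[.645,-.011,s[2]+.25]],maxiter=120))
        out.append((f.fun,f.x[0],f.x[1],np.degrees(f.x[2])))
    out.sort();print(n,np.round(out,4).tolist())
    b=out[0]
    for d in range(-50,51,10): print(d,round(cost([b[1],b[2],np.radians(d)]),3),end=' ')
    print()
E
python3 fitsw.py
```

```text
clock: 4.1
tcp_pos: [0.393, 0.4031, 0.4015]
orientation: [0.485, 3.104, 0.001]
contact_force: [0.5, -0.3, 0.8]
grip_width: 0.05
gripper_force: 0.0
t 4.1 q [-1.0437  0.1737  0.1596  1.5975 -0.0281  1.372   0.3799] p [0.393  0.4031 0.4015] F [ 0.5055 -0.2828  0.8306] w 0.05003309411295045 0.0
toolx [-0.9524  0.3049 -0.0001] y [0.3049 0.9524 0.0006] z [ 0.0003  0.0005 -1.    ]
shift tool [-0.277  -0.5898  0.2012]
scene [[2.7159, 0.6423, -0.0137, 20.5387], [2.7192, 0.6424, -0.0141, 45.5136], [2.7348, 0.6426, -0.0139, -3.4103], [2.7361, 0.6425, -0.014, 57.796], [2.7581, 0.6425, -0.0141, -22.4862], [2.7614, 0.6424, -0.0142, 105.0562]]
-50 2.786 -40 2.78 -30 2.777 -20 2.77 -10 2.751 0 2.748 10 2.733 20 2.728 30 2.732 40 2.738 50 2.734 
top [[2.352, 0.645, -0.0141, 10.4943], [2.3849, 0.645, -0.0141, -11.2445], [2.4187, 0.645, -0.0141, 34.6321], [2.4774, 0.645, -0.0141, -32.9696], [2.5037, 0.645, -0.0141, 56.9978], [2.5701, 0.645, -0.0141, 115.0989]]
-50 2.545 -40 2.518 -30 2.484 -20 2.441 -10 2.4 0 2.372 10 2.352 20 2.385 30 2.416 40 2.455 50 2.489
```

```bash
python3 -m jog '[{"fingers":0.05,"x":-0.028,"y":-0.053,"z":0,"rx":0,"ry":0,"rz":0},{"fingers":0.05,"x":-0.028,"y":-0.053,"z":0,"rx":0,"ry":0,"rz":0},{"fingers":0.05,"x":-0.028,"y":-0.053,"z":0,"rx":0,"ry":0,"rz":0},{"fingers":0.05,"x":-0.028,"y":-0.053,"z":0,"rx":0,"ry":0,"rz":0},{"fingers":0.05,"x":-0.028,"y":-0.053,"z":0,"rx":0,"ry":0,"rz":0},{"fingers":0.05,"x":-0.028,"y":-0.053,"z":0,"rx":0,"ry":0,"rz":0},{"fingers":0.05,"x":-0.028,"y":-0.053,"z":0,"rx":0,"ry":0,"rz":0},{"fingers":0.05,"x":-0.028,"y":-0.053,"z":0,"rx":0,"ry":0,"rz":0}]'
python3 st.py .477 -.243 .12
```

```text
clock: 5.1
tcp_pos: [0.4761, -0.0694, 0.4017]
orientation: [0.484, 3.103, 0.001]
contact_force: [1.4, 0.2, 0.1]
grip_width: 0.0499
gripper_force: 0.0
t 5.1 q [-0.5764 -0.0041  0.6009  1.7876  0.0016  1.3562  1.2854] p [ 0.4761 -0.0694  0.4017] F [1.4467 0.1505 0.0545] w 0.04988286250958755 0.0
toolx [-0.9525  0.3047 -0.0009] y [0.3047 0.9525 0.0011] z [ 0.0012  0.0007 -1.    ]
shift tool [-0.0536 -0.1654  0.2816]
```

```bash
python3 -m jog '[{"fingers":0.05,"x":-0.018,"y":-0.055,"z":0.01,"rx":0,"ry":0,"rz":0},{"fingers":0.05,"x":-0.018,"y":-0.055,"z":0.02,"rx":0,"ry":0,"rz":0},{"fingers":0.05,"x":-0.018,"y":-0.055,"z":0.02,"rx":0,"ry":0,"rz":0},{"fingers":0.05,"x":0,"y":0,"z":0.06,"rx":0,"ry":0,"rz":7.5},{"fingers":0.05,"x":0,"y":0,"z":0.06,"rx":0,"ry":0,"rz":7.5},{"fingers":0.05,"x":0,"y":0,"z":0.06,"rx":0,"ry":0,"rz":0},{"fingers":0.05,"x":0,"y":0,"z":0.05,"rx":0,"ry":0,"rz":0},{"fingers":0.05,"x":0,"y":0,"z":0,"rx":0,"ry":0,"rz":0}]'
python3 st.py .477 -.243 .042
```

```text
clock: 6.1
tcp_pos: [0.4748, -0.2399, 0.1186]
orientation: [-0.884, -3.007, 0.0]
contact_force: [-0.2, 0.3, 0.8]
grip_width: 0.0501
gripper_force: 0.0
t 6.1 q [-0.19    0.4701  0.6948  2.0281 -0.4169  0.7934  1.7512] p [ 0.4748 -0.2399  0.1186] F [-0.2457  0.2871  0.8042] w 0.05014302841426909 0.0
toolx [-0.8409  0.5412  0.0068] y [ 0.5412  0.8409 -0.0023] z [-0.007   0.0017 -1.    ]
shift tool [-0.0041 -0.0012  0.0766]
```

```bash
python3 -m jog '[{"fingers":0.04,"x":-0.004,"y":-0.001,"z":0.03,"rx":0,"ry":0,"rz":0},{"fingers":0.04,"x":0,"y":0,"z":0.03,"rx":0,"ry":0,"rz":0},{"fingers":0.04,"x":0,"y":0,"z":0.0165,"rx":0,"ry":0,"rz":0},{"fingers":0.025,"x":0,"y":0,"z":0,"rx":0,"ry":0,"rz":0},{"fingers":0.018,"x":0,"y":0,"z":0,"rx":0,"ry":0,"rz":0},{"fingers":0.0,"x":0,"y":0,"z":0,"rx":0,"ry":0,"rz":0},{"fingers":0.0,"x":0,"y":0,"z":0,"rx":0,"ry":0,"rz":0},{"fingers":0.0,"x":0,"y":0,"z":0,"rx":0,"ry":0,"rz":0}]' 40
python3 st.py .477 -.243 .042
```

```text
clock: 7.1
tcp_pos: [0.481, -0.2444, 0.0462]
orientation: [0.885, 3.012, 0.0]
contact_force: [-0.9, 2.1, 7.3]
grip_width: 0.0115
gripper_force: 41.3
t 7.1 q [-0.098   0.5871  0.5906  2.0513 -0.5331  0.6535  1.8475] p [ 0.481  -0.2444  0.0462] F [-0.9463  2.0844  7.3194] w 0.011457385990454464 41.25753164291382
toolx [-0.841   0.5411 -0.0022] y [0.5411 0.841  0.0009] z [ 0.0023 -0.0004 -1.    ]
shift tool [ 0.0042 -0.001   0.0042]
```

```bash
python3 -m jog '[{"fingers":0.0,"x":0,"y":0,"z":-0.005,"rx":0,"ry":0,"rz":0},{"fingers":0.0,"x":0,"y":0,"z":-0.015,"rx":0,"ry":0,"rz":0},{"fingers":0.0,"x":0,"y":0,"z":-0.03,"rx":0,"ry":0,"rz":0},{"fingers":0.0,"x":0,"y":0,"z":-0.05,"rx":0,"ry":0,"rz":0},{"fingers":0.0,"x":0,"y":0,"z":-0.06,"rx":0,"ry":0,"rz":0},{"fingers":0.0,"x":0,"y":0,"z":0,"rx":0,"ry":0,"rz":0}]' 80
python3 st.py .63 -.014 .28
python3 - <<'E'
from h import *
T=[]
for n in('scene','top'):
    im=avg(n,3); u,v=pix(n,r.get_obs()['tcp_pos'])[0].round().astype(int);print(n,u-25,v-25)
    T.append(cv2.resize(im[v-25:v+25,u-25:u+25,::-1],(400,400),interpolation=cv2.INTER_CUBIC).clip(0,255).astype(np.uint8))
cv2.imwrite('pics/lift.png',np.hstack(T))
E
```

```text
clock: 7.85
tcp_pos: [0.4821, -0.2453, 0.2098]
orientation: [0.884, 3.006, 0.002]
contact_force: [-0.1, -0.4, -0.9]
grip_width: 0.0112
gripper_force: 78.3
t 7.85 q [-0.2791  0.3489  0.7978  1.9445 -0.306   0.9628  1.6629] p [ 0.4821 -0.2453  0.2098] F [-0.1246 -0.3735 -0.8649] w 0.011188430965207151 78.34644913673401
toolx [-0.8408  0.5414 -0.0074] y [0.5414 0.8408 0.0033] z [ 0.008  -0.0013 -1.    ]
shift tool [ 0.0004  0.2748 -0.0694]
scene 173 100
top 344 186
```

View pics/lift.png

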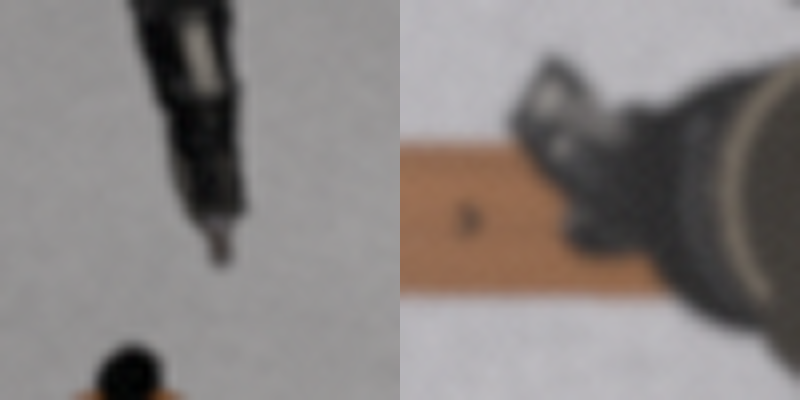

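```bash
cat > goal.py <<'E'
# usage: goal.py phi_deg height(tip above face) dx dy(switch frame) ; env tip offset in tool
from h import *
import sys,json
np.set_printoptions(precision=4,suppress=True)
P=json.load(open('par.json'));O=np.array(P['O']);tip=np.array(P['tip']);S=R.from_euler('ZY',[np.radians(P['yaw']),-.35]).as_matrix()
phi,h,dx,dy=[float(a) for a in sys.argv[1:5]]
G=S@R.from_euler('z',phi+180,degrees=True).as_matrix()@np.diag([1.,-1,-1])
o=r.get_obs();M=R.from_rotvec(o['orientation']).as_matrix()
print('t',round(o['clock'],2),'p',o['tcp_pos'],'q',o['joints'],'w',o['grip_width'])
tp=o['tcp_pos']+M@tip;print('tip in switch frame mm',S.T@(tp-O)*1e3,'F sw',S.T@o['contact_force'],'M sw',S.T@o['moment'])
print('toolx angle',np.degrees(np.arctan2(*(S.T@M[:,0])[[1,0]]))-180,'tool z',S.T@M[:,2])
print('rot tool deg',np.degrees(R.from_matrix(M.T@G).as_rotvec()))
tg=O+S@[dx,dy,h]-G@tip
print('target',tg,'shift now',M.T@(tg-o['tcp_pos']),'shift after rot',G.T@(tg-o['tcp_pos']))
E
echo '{"O":[0.644,-0.014,0.078],"tip":[0.003,0,0.036],"yaw":-8.3}' > par.json
python3 goal.py 12 .03 0 0
python3 - <<'E'
from h import *
o=r.get_obs();M=R.from_rotvec(o['orientation']).as_matrix()
for x in(-.004,0,.004): print(x,pix('scene',o['tcp_pos']+M@[x,0,.036])[0],pix('scene',o['tcp_pos']+M@[x,0,.014])[0])
E
```

```text
t 8.15 p [ 0.4791 -0.2434  0.2036] q [-0.276   0.3569  0.7925  1.9509 -0.3078  0.9603  1.6642] w 0.010681271751368073
tip in switch frame mm [ -94.0605 -249.5519  129.7578] F sw [-0.167  -0.8454 -0.8603] M sw [-0.0044 -0.0123 -0.0279]
toolx angle -25.848915178271284 tool z [-0.3455  0.0004 -0.9384]
rot tool deg [ -2.2074 -20.4351 -36.0669]
target [ 0.6244 -0.0105  0.141 ] shift now [0.0036 0.2745 0.0624] shift after rot [-0.1325  0.2289  0.0966]
-0.004 [198.27890167 133.56372623] [197.60291602 128.46052592]
0 [199.39472207 133.35234015] [198.73177739 128.24953537]
0.004 [200.50930318 133.14115073] [199.85937076 128.03873995]
```

```bash
python3 -m jog '[{"fingers":0.0,"x":0,"y":0.05,"z":0,"rx":-0.55,"ry":-5.1,"rz":-9.0},{"fingers":0.0,"x":0,"y":0.05,"z":0,"rx":-0.55,"ry":-5.1,"rz":-9.0},{"fingers":0.0,"x":0,"y":0.05,"z":0,"rx":-0.55,"ry":-5.1,"rz":-9.0},{"fingers":0.0,"x":0,"y":0.05,"z":0,"rx":-0.55,"ry":-5.1,"rz":-9.0},{"fingers":0.0,"x":0,"y":0,"z":0,"rx":0,"ry":0,"rz":0},{"fingers":0.0,"x":0,"y":0,"z":0,"rx":0,"ry":0,"rz":0}]' 80 >/dev/null
python3 goal.py 12 .03 0 0
```

```text
t 8.9 p [ 0.5446 -0.0586  0.2023] q [-0.6367  0.153   0.6574  2.186  -0.0891  0.4881  1.7032] w 0.010782851233395743
tip in switch frame mm [-46.6105 -59.1041 112.2451] F sw [ 0.4834 -0.1535 -0.1179] M sw [-0.0373  0.3909  0.0136]
toolx angle -348.11460832676835 tool z [ 0.0007 -0.0015 -1.    ]
rot tool deg [-0.0912  0.0193 -0.1146]
target [ 0.6244 -0.0105  0.141 ] shift now [-0.0578  0.0483  0.0822] shift after rot [-0.0579  0.0481  0.0822]
```

```bash
python3 -m jog '[{"fingers":0.0,"x":-0.029,"y":0.024,"z":0.02,"rx":0,"ry":0,"rz":0},{"fingers":0.0,"x":-0.029,"y":0.024,"z":0.02,"rx":0,"ry":0,"rz":0},{"fingers":0.0,"x":0,"y":0,"z":0.042,"rx":0,"ry":0,"rz":0},{"fingers":0.0,"x":0,"y":0,"z":0.01,"rx":0,"ry":0,"rz":0},{"fingers":0.0,"x":0,"y":0,"z":0,"rx":0,"ry":0,"rz":0}]' >/dev/null
python3 goal.py 12 .001 0 0
python3 - <<'E'
from h import *
T=[]
o=r.get_obs()
for n in('scene','top'):
    im=avg(n,4);np.save(n+'_near.npy',im); u,v=pix(n,[.644,-.014,.085])[0].round().astype(int);print(n,u-20,v-20)
    T.append(cv2.resize(im[v-20:v+20,u-20:u+20,::-1],(400,400),interpolation=cv2.INTER_CUBIC).clip(0,255).astype(np.uint8))
cv2.imwrite('pics/near.png',np.hstack(T))
M=R.from_rotvec(o['orientation']).as_matrix()
for x in(-.004,0,.004): print(x,[pix('scene',o['tcp_pos']+M@[x,0,z])[0].round(2).tolist() for z in(.036,.014)])
print('slot',pix('scene',[.6424,-.0138,.078]))
E
```

```text
t 9.53 p [ 0.628  -0.0129  0.132 ] q [-0.5351  0.4115  0.5058  2.0636 -0.2946  0.3844  1.7872] w 0.01058598926913215
tip in switch frame mm [ 0.5479 -1.9605 20.2577] F sw [-0.1595 -0.224  -1.0372] M sw [0.0218 0.4103 0.0075]
toolx angle -348.2189984381331 tool z [ 0.0006 -0.003  -1.    ]
rot tool deg [-0.1738 -0.0043 -0.219 ]
target [ 0.6343 -0.0119  0.1138] shift now [0.0001 0.002  0.0193] shift after rot [0.0001 0.0019 0.0193]
scene 195 186
top 257 137
-0.004 [[214.99, 203.25], [216.43, 197.58]]
0 [[215.79, 202.84], [217.23, 197.18]]
0.004 [[216.58, 202.42], [218.02, 196.78]]
slot [[215.98433606 207.69344153]]
```

View pics/near.png

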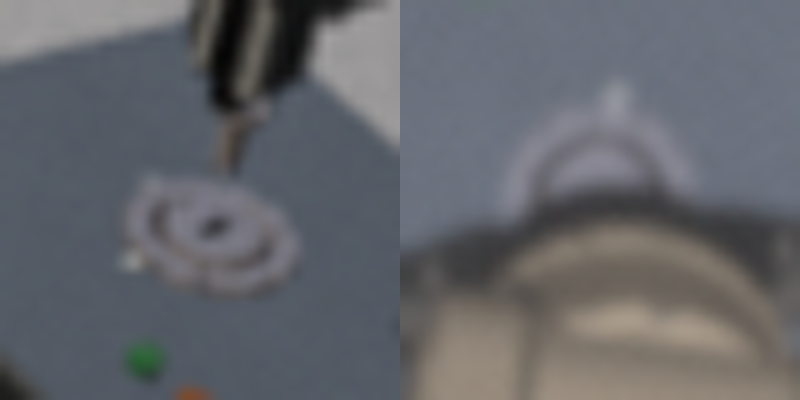

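```bash
python3 - <<'E'
from h import *
np.set_printoptions(precision=2,suppress=True,linewidth=160)
N=np.load('scene_near.npy');B=np.load('avg1.npz')['scene']
D=(N-B)
print('absdiff sum, region rows 195..206 cols 209..225')
print(np.abs(D).sum(2)[194:208,208:226].astype(int))
print((N[...,0]-N[...,2])[194:208,208:226].astype(int))
o=r.get_obs();M=R.from_rotvec(o['orientation']).as_matrix();p=o['tcp_pos']
x0,y0,w=207,192,20
ys,xs=np.mgrid[y0:y0+w,x0:x0+w]
# sel: pixels below the collar line
g=(N[...,0]-N[...,2])[y0:y0+w,x0:x0+w]
def bl(dx,dy,dz):
    c=np.array([[a*.005,b*.002,z] for a in(-1,1) for b in(-1,1) for z in(.016,.036)])+[dx,dy,dz]
    return p+c@M.T
sel=(ys>=199)
for name,im in(('rb',g),('abs',np.abs(D).sum(2)[y0:y0+w,x0:x0+w].clip(0,60))):
    def cost(q):
        m=hullmask('scene',bl(q[0],0,q[1]),x0,y0,w)
        # shift perpendicular via q[2] (tool y)
        m=hullmask('scene',bl(q[0],q[2],q[1]),x0,y0,w)
        X=np.c_[m[sel],np.ones(sel.sum())];k=np.linalg.lstsq(X,im[sel],rcond=None)[0]
        return np.abs(X@k-im[sel]).mean()
    for q0 in([.003,0,0],):
        s=[q0,[.007,0,0],[.003,.004,0],[.003,0,.004]]
        f=minimize(cost,q0,method='Nelder-Mead',options=dict(initial_simplex=s,maxiter=200));print(name,f.fun,cost(q0),f.x*1e3,pix('scene',p+M@(f.x[[0,2,1]]+[0,0,.036])))
E
```

```text
absdiff sum, region rows 195..206 cols 209..225
[[  8  10  11   8  13  15  13  28 176 216  98  35  36 149 179 128  66  24]
 [ 13  13   8   8  12  12   9  33 187 229 117  29  50  77  95  33   8  12]
 [ 12  10  13  16  12   8  10  21 123 195 170  82  17  19  21   9  12  10]
 [ 12  10  13  13   9  11  13   3  30  80  74  34  17  28   9   8  15   7]
 [ 12  11   9  11   9  10  15  11  14  23  42  50  40   9  10  11  16  10]
 [ 14  10  10  13  10  11  12   8  22  26  73  71  14   9  12  12  12  11]
 [ 11  11  11  12  10   9   7  11  19  30  76  47   8  12  10  11   8  11]
 [  8   9   9  13  12   9  12  17  21  33  81  27  10  10  12   9  10  10]
 [ 11  10  11   9   8  10  10   5  15  26  65   3  13  11  13   8   7  13]
 [ 14  11  10  10   9  12   9   1   6  12  30   8   9  11  11  10   7  11]
 [ 10  12  17  12  11  15  12  12  10  14   9   9   9  10  11  14  11  12]
 [ 12  14  13  12  14  12  14  12  18  12  14  13  13   7  13   9  12  11]
 [ 12  13   9  12  10  11  10  15  10  12  14  10  15  11  12  10   7   9]
 [ 11  12   9  11  14  11  15  13  11  11   9  13  12  15  16  15  12   9]]
[
[... 506 characters left out ...]
 -17 -16 -17 -17]
 [-17 -17 -17 -17 -17 -17 -17 -14   0  12   4 -10 -17 -18 -17 -18 -17 -17]
 [-17 -17 -16 -17 -17 -18 -17 -14  -2   5  -4 -15 -18 -18 -17 -18 -17 -17]
 [-16 -14 -14 -15 -14 -16 -15 -13  -9  -8 -14 -18 -19 -17 -17 -18 -18 -17]
 [-14  -9  -9 -11 -12 -11 -10 -12 -12 -13 -14 -15 -16 -18 -17 -17 -17 -17]
 [-13  -8  -5  -7  -7  -6  -8 -12 -10 -10 -10 -11 -14 -16 -17 -17 -17 -17]
 [ -8  -9  -5  -3  -6  -6  -9 -12  -9  -9  -8  -6  -6 -11 -14 -17 -17 -17]
 [ -5  -7  -2  -4 -10  -9 -10 -10  -8  -8  -8  -5  -3  -6  -9 -12 -16 -17]]
rb 5.0451610978153765 5.2311006086122935 [ 8.47 -0.13 -3.53] [[216.97 201.61]]
abs 2.409482720469499 2.886235028249936 [ 8.66 -5.2  -1.38] [[217.86 200.62]]
```

```bash
cat > ray.py <<'E'
from h import *
import json
def offs(uv,h,O=(.6424,-.0138,.078)):
    P=json.load(open('par.json'));S=R.from_euler('ZY',[np.radians(P['yaw']),-.35]).as_matrix()
    C=np.array(cal('scene')['extrinsics'])[:3,3];q=world('scene',uv,1.)[0];d=q-C
    a=S.T@(C-np.array(O));b=S.T@d
    return (a+b*(h-a[2])/b[2])*1e3
E
python3 - <<'E'
from ray import *
for uv in([217.0,202.7],[217.0,202.3]):
    for h in(.018,.020,.022): print(uv,h,offs(uv,h).round(2))
print(offs([216,208.1],0),offs([217,202.7],.02)-offs([216.,202.7],.02),offs([216,203.7],.02)-offs([216.,202.7],.02))
E
```

```text
[217.0, 202.7] 0.018 [-1.14 -2.14 18.  ]
[217.0, 202.7] 0.02 [ 1.06 -0.06 20.  ]
[217.0, 202.7] 0.022 [ 3.26  2.02 22.  ]
[217.0, 202.3] 0.018 [-2.55 -3.91 18.  ]
[217.0, 202.3] 0.02 [-0.35 -1.82 20.  ]
[217.0, 202.3] 0.022 [ 1.86  0.26 22.  ]
[1.361894   1.79026617 0.        ] [-3.11825553  1.27226328  0.        ] [3.49319302 4.38155972 0.        ]
```

```bash
python3 -m jog '[{"fingers":0.0,"x":0,"y":0.0015,"z":0.012,"rx":0,"ry":0,"rz":0},{"fingers":0.0,"x":0,"y":0,"z":0.004,"rx":0,"ry":0,"rz":0},{"fingers":0.0,"x":0,"y":0,"z":0.002,"rx":0,"ry":0,"rz":0},{"fingers":0.0,"x":0,"y":0,"z":0,"rx":0,"ry":0,"rz":0}]' >/dev/null
python3 goal.py 12 .001 0 0
python3 -m jog '[{"fingers":0.0,"x":0,"y":0,"z":0.001,"rx":0,"ry":0,"rz":0},{"fingers":0.0,"x":0,"y":0,"z":0.001,"rx":0,"ry":0,"rz":0},{"fingers":0.0,"x":0,"y":0,"z":0.001,"rx":0,"ry":0,"rz":0},{"fingers":0.0,"x":0,"y":0,"z":0,"rx":0,"ry":0,"rz":0}]' >/dev/null
python3 goal.py 12 .001 0 0
```

```text
t 10.43 p [ 0.6344 -0.0103  0.1152] q [-0.5065  0.4449  0.4713  2.0588 -0.3201  0.3528  1.8072] w 0.011036503945496847
tip in switch frame mm [0.5076 1.5831 2.3823] F sw [ 0.7662 -0.2611 -0.2564] M sw [-0.0065  0.4071 -0.0313]
toolx angle -348.0708459281973 tool z [ 0.0017 -0.001  -1.    ]
rot tool deg [-0.0751  0.0857 -0.0709]
target [ 0.6343 -0.0119  0.1138] shift now [ 0.0008 -0.0015  0.0014] shift after rot [ 0.0008 -0.0015  0.0014]
t 10.93 p [ 0.6357 -0.0103  0.1128] q [-0.5012  0.45    0.4656  2.0577 -0.324   0.3478  1.8106] w 0.010744193076221775
tip in switch frame mm [ 0.8121  1.8618 -0.3447] F sw [ 0.6237  0.1395 -1.3198] M sw [-0.0117  0.3439  0.0013]
toolx angle -348.0609367605915 tool z [ 0.0024 -0.0006 -1.    ]
rot tool deg [-0.06    0.1263 -0.061 ]
target [ 0.6343 -0.0119  0.1138] shift now [ 0.0011 -0.0017 -0.0013] shift after rot [ 0.0011 -0.0017 -0.0013]
```

```bash
python3 -m jog '[{"fingers":0.0,"x":0,"y":-0.0015,"z":0,"rx":0,"ry":0,"rz":0},{"fingers":0.0,"x":0,"y":0,"z":0,"rx":0,"ry":0,"rz":0}]' |grep -A1 -E "pos|force"
python3 goal.py 12 .001 0 0
python3 -m jog '[{"fingers":0.0,"x":0,"y":0,"z":0.001,"rx":0,"ry":0,"rz":0},{"fingers":0.0,"x":0,"y":0,"z":0.001,"rx":0,"ry":0,"rz":0},{"fingers":0.0,"x":0,"y":0,"z":0,"rx":0,"ry":0,"rz":0}]' >/dev/null
python3 goal.py 12 .001 0 0
```

```text
tcp_pos: [0.6357, -0.012, 0.1129]
orientation: [-0.088, 2.792, -0.088]
contact_force: [-0.6, -0.4, -0.8]
grip_width: 0.0113
gripper_force: 78.4
t 11.18 p [ 0.6357 -0.012   0.1129] q [-0.497   0.4495  0.4643  2.0576 -0.3243  0.348   1.8138] w 0.011275095936177431
tip in switch frame mm [ 1.1138  0.1327 -0.287 ] F sw [-0.753  -0.4952 -0.6038] M sw [ 0.0205  0.3294 -0.0257]
toolx angle -348.0771809339298 tool z [ 0.0023 -0.0007 -1.    ]
rot tool deg [-0.0682  0.1229 -0.0773]
target [ 0.6343 -0.0119  0.1138] shift now [ 0.001   0.0001 -0.0013] shift after rot [ 0.001   0.0001 -0.0013]
t 11.55 p [ 0.6366 -0.0118  0.111 ] q [-0.4934  0.4534  0.4602  2.0566 -0.3269  0.3444  1.8159] w 0.010759906433927649
tip in switch frame mm [ 1.3188  0.4539 -2.3533] F sw [1.5217 0.1106 0.3584] M sw [0.0238 0.1194 0.006 ]
toolx angle -348.0588379770424 tool z [ 0.0027 -0.0005 -1.    ]
rot tool deg [-0.0607  0.1438 -0.0589]
target [ 0.6343 -0.0119  0.1138] shift now [ 0.0013 -0.0002 -0.0033] shift after rot [ 0.0013 -0.0002 -0.0033]
```

```bash
python3 -m jog '[{"fingers":0.0,"x":0,"y":0,"z":0.001,"rx":0,"ry":0,"rz":0},{"fingers":0.0,"x":0,"y":0,"z":0.001,"rx":0,"ry":0,"rz":0},{"fingers":0.0,"x":0,"y":0,"z":0,"rx":0,"ry":0,"rz":0}]' >/dev/null
python3 goal.py 12 .001 0 0
python3 -m jog '[{"fingers":0.0,"x":0,"y":0,"z":0.001,"rx":0,"ry":0,"rz":0},{"fingers":0.0,"x":0,"y":0,"z":0.001,"rx":0,"ry":0,"rz":0},{"fingers":0.0,"x":0,"y":0,"z":0,"rx":0,"ry":0,"rz":0}]' >/dev/null
python3 goal.py 12 .001 0 0
```

```text
t 11.93 p [ 0.6373 -0.012   0.1092] q [-0.4897  0.457   0.4564  2.0559 -0.3293  0.3411  1.8181] w 0.010856003098443825
tip in switch frame mm [ 1.396   0.4166 -4.3219] F sw [ 1.8021  0.1337 -0.4247] M sw [ 0.0581 -0.0936  0.0039]
toolx angle -348.06226605300725 tool z [ 0.0028 -0.0005 -1.    ]
rot tool deg [-0.063   0.1515 -0.0623]
target [ 0.6343 -0.0119  0.1138] shift now [ 0.0013 -0.0002 -0.0053] shift after rot [ 0.0014 -0.0002 -0.0053]
t 12.3 p [ 0.638  -0.0121  0.1073] q [-0.4859  0.4607  0.4526  2.0552 -0.3317  0.3378  1.8202] w 0.010719018850959234
tip in switch frame mm [ 1.3764  0.3965 -6.3337] F sw [1.6805 0.2291 0.1974] M sw [ 0.1543 -0.1916 -0.0218]
toolx angle -348.06555970467593 tool z [ 0.0028 -0.0005 -1.    ]
rot tool deg [-0.0635  0.149  -0.0656]
target [ 0.6343 -0.0119  0.1138] shift now [ 0.0013 -0.0001 -0.0073] shift after rot [ 0.0013 -0.0001 -0.0073]
```

```bash
python3 -m jog '[{"fingers":0.0,"x":-0.0005,"y":0,"z":0.0015,"rx":0,"ry":0,"rz":0},{"fingers":0.0,"x":0,"y":0,"z":0.0015,"rx":0,"ry":0,"rz":0},{"fingers":0.0,"x":0,"y":0,"z":0.0015,"rx":0,"ry":0,"rz":0},{"fingers":0.0,"x":0,"y":0,"z":0,"rx":0,"ry":0,"rz":0}]' >/dev/null
python3 goal.py 12 .001 0 0
python3 -m jog '[{"fingers":0.0,"x":0,"y":0,"z":0.0015,"rx":0,"ry":0,"rz":0},{"fingers":0.0,"x":0,"y":0,"z":0.0015,"rx":0,"ry":0,"rz":0},{"fingers":0.0,"x":0,"y":0,"z":0.001,"rx":0,"ry":0,"rz":0},{"fingers":0.0,"x":0,"y":0,"z":0,"rx":0,"ry":0,"rz":0}]' >/dev/null
python3 goal.py 12 .001 0 0
```

```text
t 12.8 p [ 0.6397 -0.0123  0.1029] q [-0.4776  0.4696  0.4441  2.0527 -0.337   0.3315  1.8249] w 0.011093299624507206
tip in switch frame mm [  1.4364   0.4306 -11.0207] F sw [ 1.9522  0.1053 -2.1476] M sw [ 0.137  -0.144   0.0239]
toolx angle -348.0646797039338 tool z [ 0.002  -0.0007 -1.    ]
rot tool deg [-0.0633  0.1053 -0.0647]
target [ 0.6343 -0.0119  0.1138] shift now [ 0.0014 -0.0002 -0.012 ] shift after rot [ 0.0014 -0.0002 -0.012 ]
t 13.3 p [ 0.641  -0.0125  0.0993] q [-0.4704  0.4768  0.4366  2.0512 -0.3414  0.3251  1.829 ] w 0.010740966377688357
tip in switch frame mm [  1.4752   0.4035 -14.9461] F sw [ 3.1251  0.2276 -1.0434] M sw [ 0.0814 -0.1301  0.0551]
toolx angle -348.06281658116256 tool z [ 0.0021 -0.0007 -1.    ]
rot tool deg [-0.0637  0.1089 -0.0629]
target [ 0.6343 -0.0119  0.1138] shift now [ 0.0014 -0.0001 -0.0159] shift after rot [ 0.0015 -0.0001 -0.0159]
```

```bash
python3 -m jog '[{"fingers":0.0,"x":-0.0005,"y":0,"z":0.0015,"rx":0,"ry":0,"rz":0},{"fingers":0.0,"x":0,"y":0,"z":0.0015,"rx":0,"ry":0,"rz":0},{"fingers":0.0,"x":0,"y":0,"z":0.0015,"rx":0,"ry":0,"rz":0},{"fingers":0.0,"x":0,"y":0,"z":0,"rx":0,"ry":0,"rz":0}]' >/dev/null
python3 goal.py 12 .001 0 0
python3 -m jog '[{"fingers":0.0,"x":0,"y":0,"z":0.0015,"rx":0,"ry":0,"rz":0},{"fingers":0.0,"x":0,"y":0,"z":0.0015,"rx":0,"ry":0,"rz":0},{"fingers":0.0,"x":0,"y":0,"z":0,"rx":0,"ry":0,"rz":0}]' >/dev/null
python3 goal.py 12 .001 0 0
```

```text
t 13.8 p [ 0.6427 -0.0127  0.095 ] q [-0.4624  0.4856  0.4283  2.0485 -0.3462  0.3191  1.8333] w 0.010616221751030459
tip in switch frame mm [  1.5753   0.473  -19.5627] F sw [-0.4985  0.6954 -0.9357] M sw [ 0.0393  0.2939 -0.0317]
toolx angle -348.0620033861569 tool z [ 0.0014 -0.0008 -1.    ]
rot tool deg [-0.0595  0.0683 -0.062 ]
target [ 0.6343 -0.0119  0.1138] shift now [ 0.0016 -0.0002 -0.0206] shift after rot [ 0.0016 -0.0002 -0.0206]
t 14.18 p [ 0.6437 -0.0128  0.0927] q [-0.4571  0.4901  0.4229  2.0473 -0.3494  0.3152  1.8362] w 0.01105589007775979
tip in switch frame mm [  1.698    0.5072 -22.0477] F sw [-1.4855  0.091   6.8479] M sw [-0.0287  0.7567 -0.024 ]
toolx angle -348.07928806247855 tool z [ 0.0014 -0.0003 -1.    ]
rot tool deg [-0.0334  0.0761 -0.0793]
target [ 0.6343 -0.0119  0.1138] shift now [ 0.0017 -0.0002 -0.023 ] shift after rot [ 0.0017 -0.0002 -0.023 ]
```

```bash
python3 -m jog '[{"fingers":0.0,"x":0,"y":0,"z":0.001,"rx":0,"ry":0,"rz":0},{"fingers":0.0,"x":0,"y":0,"z":0.001,"rx":0,"ry":0,"rz":0},{"fingers":0.0,"x":0,"y":0,"z":0,"rx":0,"ry":0,"rz":0}]' 100 >/dev/null
python3 goal.py 12 .001 0 0
```

```text
t 14.55 p [ 0.6439 -0.0128  0.0925] q [-0.4539  0.4902  0.4201  2.0468 -0.3512  0.315   1.8381] w 0.010230543187824395
tip in switch frame mm [  1.7991   0.595  -22.3335] F sw [-5.689  -0.9018 33.7913] M sw [-0.182   2.1042  0.009 ]
toolx angle -348.12463242731803 tool z [ 0.0012  0.0011 -1.    ]
rot tool deg [ 0.0489  0.0813 -0.1246]
target [ 0.6343 -0.0119  0.1138] shift now [ 0.0018 -0.0002 -0.0233] shift after rot [ 0.0018 -0.0002 -0.0233]
```

```bash
python3 -m jog '[{"fingers":0.0,"x":0,"y":0,"z":-0.0015,"rx":0,"ry":0,"rz":0},{"fingers":0.0,"x":0,"y":-0.0006,"z":0,"rx":0,"ry":0,"rz":10},{"fingers":0.0,"x":0,"y":-0.0006,"z":0,"rx":0,"ry":0,"rz":10},{"fingers":0.0,"x":0,"y":0,"z":0,"rx":0,"ry":0,"rz":0}]' 100 >/dev/null
python3 goal.py 12 .001 0 0 | head -3
```

```text
t 15.05 p [ 0.6445 -0.0139  0.093 ] q [-0.5149  0.5053  0.5026  2.0502 -0.4813  0.3259  1.6087] w 0.010892244670797382
tip in switch frame mm [  2.7502   0.5537 -22.0616] F sw [-1.5146 -0.0126 11.7062] M sw [-0.0715  0.7444  0.0137]
toolx angle -8.181144624907517 tool z [ 0.003 -0.    -1.   ]
```

```bash
python3 -m jog '[{"fingers":0.0,"x":0,"y":-0.0006,"z":0,"rx":0,"ry":0,"rz":10},{"fingers":0.0,"x":0,"y":-0.0006,"z":0,"rx":0,"ry":0,"rz":10},{"fingers":0.0,"x":0,"y":0,"z":0,"rx":0,"ry":0,"rz":0}]' 100 >/dev/null
python3 goal.py 12 .001 0 0 | head -3
```

```text
t 15.43 p [ 0.6438 -0.0155  0.0928] q [-0.5717  0.5237  0.5828  2.0552 -0.6098  0.343   1.3792] w 0.010576375884626517
tip in switch frame mm [  2.5566  -0.1071 -22.0762] F sw [-1.1922 -0.4264 13.5839] M sw [-0.2696  0.8454  0.0732]
toolx angle -28.20277259415687 tool z [ 0.0027 -0.0004 -1.    ]
```

```bash
python3 -m jog '[{"fingers":0.0,"x":0,"y":-0.0006,"z":0,"rx":0,"ry":0,"rz":10},{"fingers":0.0,"x":0,"y":-0.0006,"z":0,"rx":0,"ry":0,"rz":10},{"fingers":0.0,"x":0,"y":0,"z":0,"rx":0,"ry":0,"rz":0}]' 100 >/dev/null
python3 goal.py 12 .001 0 0 | head -3
python3 -m jog '[{"fingers":0.0,"x":0,"y":-0.0006,"z":0,"rx":0,"ry":0,"rz":10},{"fingers":0.0,"x":0,"y":-0.0006,"z":0,"rx":0,"ry":0,"rz":10},{"fingers":0.0,"x":0,"y":0,"z":0,"rx":0,"ry":0,"rz":0}]' 100 >/dev/null
python3 goal.py 12 .001 0 0 | head -3
```

```text
t 15.8 p [ 0.6427 -0.0168  0.0925] q [-0.6281  0.5461  0.6639  2.0609 -0.7343  0.3664  1.1447] w 0.010567687971167793
tip in switch frame mm [  2.21    -0.7258 -22.0658] F sw [-2.5722 -1.4505 14.3654] M sw [-0.3822  1.0234  0.057 ]
toolx angle -48.21852114118721 tool z [ 0.0022 -0.0007 -1.    ]
t 16.18 p [ 0.6412 -0.0176  0.092 ] q [-0.6838  0.5736  0.7456  2.0671 -0.8527  0.3967  0.9025] w 0.010269053686328142
tip in switch frame mm [  1.616   -1.2162 -22.1004] F sw [-3.2239 -1.1151 16.8146] M sw [-0.4707  1.3583  0.032 ]
toolx angle -68.22936206679123 tool z [ 0.0014 -0.001  -1.    ]
```

```bash
python3 -m jog '[{"fingers":0.0,"x":0,"y":-0.0006,"z":-0.0003,"rx":0,"ry":0,"rz":10},{"fingers":0.0,"x":0,"y":-0.0005,"z":0,"rx":0,"ry":0,"rz":8},{"fingers":0.0,"x":0,"y":0,"z":0,"rx":0,"ry":0,"rz":0}]' 100 >/dev/null
python3 goal.py 12 .001 0 0 | head -3
python3 -m jog '[{"fingers":0.0,"x":0,"y":-0.0002,"z":0,"rx":0,"ry":0,"rz":4},{"fingers":0.0,"x":0,"y":0,"z":0,"rx":0,"ry":0,"rz":0}]' 100 >/dev/null
python3 goal.py 12 .001 0 0 | head -3
python3 -m jog '[{"fingers":0.0,"x":0,"y":-0.0002,"z":0,"rx":0,"ry":0,"rz":3},{"fingers":0.0,"x":0,"y":0,"z":0,"rx":0,"ry":0,"rz":0}]' 100 >/dev/null
python3 goal.py 12 .001 0 0 | head -3
```

```text
t 16.55 p [ 0.6397 -0.0177  0.0915] q [-0.7332  0.603   0.8192  2.0728 -0.9515  0.4302  0.6755] w 0.010787777629894827
tip in switch frame mm [  0.9903  -1.3721 -22.054 ] F sw [-4.8926 -1.8876 14.4484] M sw [-0.4833  1.3897  0.0825]
toolx angle -86.19480329112368 tool z [ 0.0007 -0.0012 -1.    ]
t 16.8 p [ 0.6394 -0.0177  0.0914] q [-0.7432  0.6098  0.8347  2.074  -0.9718  0.4383  0.6242] w 0.010227072680604262
tip in switch frame mm [  0.8705  -1.385  -22.0393] F sw [-5.4783 -2.4948 14.3759] M sw [-0.4178  1.4364  0.0837]
toolx angle -90.15005087878374 tool z [ 0.0005 -0.0009 -1.    ]
t 17.05 p [ 0.6391 -0.0177  0.0913] q [-0.7509  0.6152  0.8465  2.0749 -0.987   0.4446  0.585 ] w 0.01068095228456085
tip in switch frame mm [  0.7028  -1.4193 -22.0702] F sw [-4.4969 -1.5406 14.4058] M sw [-0.4053  1.4815  0.0329]
toolx angle -93.14389666567318 tool z [ 0.0003 -0.0009 -1.    ]
```

```bash
for i in 1 ; do python3 -m jog '[{"fingers":0.0,"x":0,"y":-0.0001,"z":0,"rx":0,"ry":0,"rz":2.5},{"fingers":0.0,"x":0,"y":0,"z":0,"rx":0,"ry":0,"rz":0}]' 100 >/dev/null; done
python3 goal.py 12 .001 0 0 | sed -n 2,3p
python3 -m jog '[{"fingers":0.0,"x":0,"y":-0.0001,"z":0,"rx":0,"ry":0,"rz":2.5},{"fingers":0.0,"x":0,"y":0,"z":0,"rx":0,"ry":0,"rz":0}]' 100 >/dev/null
python3 goal.py 12 .001 0 0 | sed -n 2,3p
python3 -m jog '[{"fingers":0.0,"x":0,"y":-0.0001,"z":0,"rx":0,"ry":0,"rz":2.5},{"fingers":0.0,"x":0,"y":0,"z":0,"rx":0,"ry":0,"rz":0}]' 100 >/dev/null
python3 goal.py 12 .001 0 0 | sed -n 2,3p
```

```text
tip in switch frame mm [  0.6435  -1.3817 -22.0584] F sw [-5.3612 -1.447  14.243 ] M sw [-0.4546  1.5603  0.036 ]
toolx angle -95.63580406039897 tool z [ 0.0002 -0.0008 -1.    ]
tip in switch frame mm [  0.5484  -1.409  -22.0576] F sw [-5.2845 -2.4277 13.9412] M sw [-0.432   1.6519  0.1067]
toolx angle -98.13820274251721 tool z [ 0.     -0.0007 -1.    ]
tip in switch frame mm [  0.4538  -1.3941 -22.0693] F sw [-5.4353 -2.0772 15.3672] M sw [-0.386   1.6654  0.0869]
toolx angle -100.6348700603206 tool z [-0.0002 -0.0007 -1.    ]
```

```bash
python3 -m jog '[{"fingers":0.0,"x":0,"y":-0.0001,"z":0,"rx":0,"ry":0,"rz":2},{"fingers":0.0,"x":0,"y":0,"z":0,"rx":0,"ry":0,"rz":0}]' 100 >/dev/null
python3 goal.py 12 .001 0 0 | sed -n 2,3p
python3 -m jog '[{"fingers":0.0,"x":0,"y":-0.0001,"z":0,"rx":0,"ry":0,"rz":2},{"fingers":0.0,"x":0,"y":0,"z":0,"rx":0,"ry":0,"rz":0}]' 100 >/dev/null
python3 goal.py 12 .001 0 0 | sed -n 2,3p
```

```text
tip in switch frame mm [  0.3378  -1.3848 -22.0753] F sw [-5.3077 -0.4777 15.3349] M sw [-0.442   1.7219  0.1107]
toolx angle -102.62924383578725 tool z [-0.0004 -0.0006 -1.    ]
tip in switch frame mm [  0.28    -1.3818 -22.077 ] F sw [-5.3114 -2.3085 16.0476] M sw [-0.3417  1.7227  0.1102]
toolx angle -104.6283086193702 tool z [-0.0005 -0.0006 -1.    ]
```

```bash
python3 - <<'E'
from h import *
im=avg('scene',3); T=[]
for n in ('scene','top'):
    if n=='top': im=avg(n,2)
    u,v=pix(n,[.64,-.014,.1])[0].round().astype(int)
    T.append(cv2.resize(im[v-25:v+25,u-25:u+25,::-1],(400,400),interpolation=cv2.INTER_CUBIC).clip(0,255).astype(np.uint8))
cv2.imwrite('pics/turn.png',np.hstack(T))
E
```

```text
(no output)
```

View pics/turn.png

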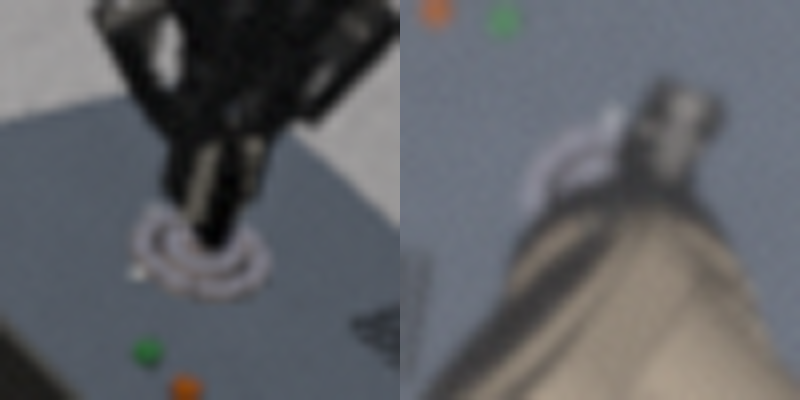

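```bash
python3 -m jog '[{"fingers":0.0,"x":0,"y":-0.0001,"z":0,"rx":0,"ry":0,"rz":3},{"fingers":0.0,"x":0,"y":0,"z":0,"rx":0,"ry":0,"rz":0},{"fingers":0.0,"x":0,"y":0,"z":0,"rx":0,"ry":0,"rz":0}]' 100 >/dev/null
python3 goal.py 12 .001 0 0 | sed -n 2,3p
python3 -m jog '[{"fingers":0.0,"x":0,"y":-0.0001,"z":0,"rx":0,"ry":0,"rz":3},{"fingers":0.0,"x":0,"y":0,"z":0,"rx":0,"ry":0,"rz":0},{"fingers":0.0,"x":0,"y":0,"z":0,"rx":0,"ry":0,"rz":0}]' 100 >/dev/null
python3 goal.py 12 .001 0 0 | sed -n 2,3p
```

```text
tip in switch frame mm [  0.2872  -1.3674 -22.0564] F sw [-6.7245 -1.0914 17.6906] M sw [-0.3888  1.8506  0.1879]
toolx angle -107.60358153703228 tool z [-0.0006 -0.0004 -1.    ]
tip in switch frame mm [  0.1712  -1.1776 -22.0646] F sw [-6.9171 -1.9489 16.1009] M sw [-0.3096  1.8748  0.2145]
toolx angle -110.58243607990335 tool z [-0.0009 -0.0002 -1.    ]
```

```bash
python3 -m jog '[{"fingers":0.0,"x":0,"y":0,"z":0,"rx":0,"ry":0,"rz":3},{"fingers":0.0,"x":0,"y":0,"z":0,"rx":0,"ry":0,"rz":0},{"fingers":0.0,"x":0,"y":0,"z":0,"rx":0,"ry":0,"rz":0}]' 100 >/dev/null
python3 goal.py 12 .001 0 0 | sed -n 2,3p
python3 -m jog '[{"fingers":0.0,"x":0,"y":0,"z":0,"rx":0,"ry":0,"rz":3},{"fingers":0.0,"x":0,"y":0,"z":0,"rx":0,"ry":0,"rz":0},{"fingers":0.0,"x":0,"y":0,"z":0,"rx":0,"ry":0,"rz":0}]' 100 >/dev/null
python3 goal.py 12 .001 0 0 | sed -n 2,3p
```

```text
tip in switch frame mm [  0.0701  -1.1635 -22.0926] F sw [-7.8843 -0.786  17.1834] M sw [-0.2274  2.0399  0.3364]
toolx angle -113.55406056199773 tool z [-0.0013 -0.     -1.    ]
tip in switch frame mm [  0.0083  -1.4255 -22.0853] F sw [-7.3891 -0.6471 18.8906] M sw [-0.3147  2.1044  0.3287]
toolx angle -116.56563187619507 tool z [-0.0016 -0.0002 -1.    ]
```

```bash
python3 -m jog '[{"fingers":0.0,"x":0,"y":0,"z":-0.0008,"rx":0,"ry":0,"rz":-4},{"fingers":0.0,"x":0,"y":0,"z":0,"rx":0,"ry":0,"rz":-4},{"fingers":0.0,"x":0,"y":0.0001,"z":0,"rx":0,"ry":0,"rz":-4},{"fingers":0.0,"x":0,"y":0,"z":0,"rx":0,"ry":0,"rz":0},{"fingers":0.0,"x":0,"y":0,"z":0,"rx":0,"ry":0,"rz":0}]' 100 >/dev/null
python3 goal.py 12 .001 0 0 | sed -n 2,3p
python3 -m jog '[{"fingers":0.0,"x":0,"y":0.0002,"z":0,"rx":0,"ry":0,"rz":-3},{"fingers":0.0,"x":0,"y":0,"z":0,"rx":0,"ry":0,"rz":0},{"fingers":0.0,"x":0,"y":0,"z":0,"rx":0,"ry":0,"rz":0}]' 100 >/dev/null
python3 goal.py 12 .001 0 0 | sed -n 2,3p
```

```text
tip in switch frame mm [  0.3137  -0.9702 -21.9111] F sw [-5.1358 -2.2888  5.0942] M sw [-0.5526  1.3967  0.1327]
toolx angle -104.67644034081829 tool z [-0.0003 -0.001  -1.    ]
tip in switch frame mm [  0.516   -0.8992 -21.9221] F sw [-4.0428 -2.136   4.6019] M sw [-0.4432  1.3603  0.0682]
toolx angle -101.67804129298956 tool z [-0.0001 -0.001  -1.    ]
```

```bash
python3 -m jog '[{"fingers":0.0,"x":0,"y":0.0002,"z":0,"rx":0,"ry":0,"rz":-4},{"fingers":0.0,"x":0,"y":0.0002,"z":0,"rx":0,"ry":0,"rz":-4},{"fingers":0.0,"x":0,"y":0,"z":0,"rx":0,"ry":0,"rz":0},{"fingers":0.0,"x":0,"y":0,"z":0,"rx":0,"ry":0,"rz":0}]' 100 >/dev/null
python3 goal.py 12 .001 0 0 | sed -n 1,3p
```

```text
t 21.55 p [ 0.6397 -0.0169  0.0916] q [-0.7549  0.617   0.8506  2.0742 -0.9906  0.4466  0.577 ] w 0.010236819833300057
tip in switch frame mm [  1.2854  -0.5083 -21.8811] F sw [-3.1904 -1.1645  2.6661] M sw [-0.3728  1.2175  0.0683]
toolx angle -93.67944338074132 tool z [ 0.0011 -0.0008 -1.    ]
```

```bash
python3 -m jog '[{"fingers":0.02,"x":0,"y":0,"z":0,"rx":0,"ry":0,"rz":0},{"fingers":0.03,"x":0,"y":0,"z":0,"rx":0,"ry":0,"rz":0},{"fingers":0.03,"x":0,"y":0,"z":0,"rx":0,"ry":0,"rz":0}]' 20 | grep -E "grip|force"
python3 goal.py 12 .001 0 0 | sed -n 2,3p
python3 -m jog '[{"fingers":0.035,"x":0,"y":0,"z":-0.01,"rx":0,"ry":0,"rz":0},{"fingers":0.035,"x":0,"y":0,"z":-0.03,"rx":0,"ry":0,"rz":0},{"fingers":0.035,"x":0,"y":0,"z":-0.05,"rx":0,"ry":0,"rz":0},{"fingers":0.035,"x":0,"y":0,"z":-0.06,"rx":0,"ry":0,"rz":0},{"fingers":0.035,"x":0,"y":0,"z":-0.06,"rx":0,"ry":0,"rz":0},{"fingers":0.035,"x":0,"y":0,"z":-0.06,"rx":0,"ry":0,"rz":0}]' 20 >/dev/null
python3 goal.py 12 .001 0 0 | sed -n 1,3p
python3 - <<'E'
from h import *
T=[]
for n in ('scene','top'):
    im=avg(n,4);np.save(n+'_end.npy',im)
    u,v=pix(n,[.64,-.014,.1])[0].round().astype(int)
    T.append(cv2.resize(im[v-20:v+20,u-20:u+20,::-1],(400,400),interpolation=cv2.INTER_CUBIC).clip(0,255).astype(np.uint8))
cv2.imwrite('pics/end.png',np.hstack(T))
E
```

```text
contact_force: [-0.0, -0.5, -0.5]
grip_width: 0.0298
gripper_force: 0.0
tip in switch frame mm [  2.6067   0.0318 -21.6528] F sw [-0.1501 -0.4872 -0.508 ] M sw [0.029  0.3751 0.0199]
toolx angle -93.56330679562647 tool z [ 0.0031 -0.0004 -1.    ]
t 22.68 p [0.5531 0.0071 0.2895] q [-1.3759  0.109   1.3299  2.0489 -0.0869  0.7722 -0.2023] w 0.0352790485392628
tip in switch frame mm [-16.6021  11.3051 194.6294] F sw [-1.4918  0.1361 -1.2045] M sw [0.0232 0.3749 0.0058]
toolx angle -92.90879977963648 tool z [-0.0517  0.0158 -0.9985]
```

View pics/end.png

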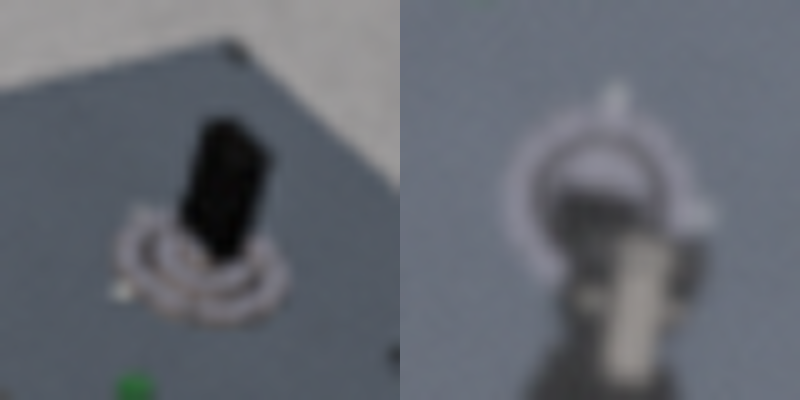

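The key stands in the switch at about (225,190) in the left crop, with its wide side across the slope. I'll check its angle and depth by a fit.

```bash
python3 - <<'E'
from h import *
S=R.from_euler('ZY',[np.radians(-8.3),-.35]).as_matrix();N=np.load('scene_end.npy').mean(2)
u,v=pix('scene',[.63,-.014,.1])[0].round().astype(int);w=24;x0,y0=u-12,v-12;c=N[y0:y0+w,x0:x0+w].clip(0,110)
def cost(p):
    b=np.array([[i*.013,j*.006,z] for i in(-1,1) for j in(-1,1) for z in(.005,.047)])@R.from_euler('z',p[2]).as_matrix().T+[p[0],p[1],p[3]]
    m=hullmask('scene',b@S.T+[.6424,-.0138,.078],x0,y0,w);X=np.c_[m.ravel(),np.ones(m.size)]
    k=np.linalg.lstsq(X,c.ravel(),rcond=None)[0];return np.abs(X@k-c.ravel()).mean()
for a in(-60,-75,-90,-105,-120):
  for z in (0,.005):
    q=np.radians(a);s=[[0,0,q,z],[.003,0,q,z],[0,.003,q,z],[0,0,q+.2,z]]
    f=minimize(lambda p:cost([p[0],p[1],p[2],z]),[0,0,q],method='Nelder-Mead',options=dict(initial_simplex=[t[:3] for t in s],maxiter=120));print(a,z,round(f.fun,3),(f.x[:2]*1e3).round(2),np.degrees(f.x[2]).round(1))
E
```

```text
-60 0 9.133 [-0.88  0.81] -47.7
-60 0.005 9.351 [4.61 5.32] -46.1
-75 0 7.718 [0.37 1.21] -109.5
-75 0.005 7.801 [5.23 5.88] -110.6
-90 0 7.627 [0.14 1.12] -107.7
-90 0.005 7.762 [3.95 5.04] -107.8
-105 0 7.626 [-0.62  0.77] -109.2
-105 0.005 7.794 [4.48 5.81] -107.6
-120 0 7.591 [-1.17  0.11] -107.0
-120 0.005 7.701 [4.23 5.02] -107.1
```

```bash
python3 -m jog '[{"fingers":0.035,"x":0.05,"y":0,"z":-0.01,"rx":0,"ry":0,"rz":0},{"fingers":0.035,"x":0.05,"y":0,"z":-0.01,"rx":0,"ry":0,"rz":0},{"fingers":0.035,"x":0.05,"y":0,"z":-0.01,"rx":0,"ry":0,"rz":0},{"fingers":0.035,"x":0.05,"y":0,"z":-0.01,"rx":0,"ry":0,"rz":0},{"fingers":0.035,"x":0.05,"y":0,"z":0,"rx":0,"ry":0,"rz":0},{"fingers":0.035,"x":0,"y":0,"z":0,"rx":0,"ry":0,"rz":0}]' 
python3 - <<'E'
from h import *
S=R.from_euler('ZY',[np.radians(-8.3),-.35]).as_matrix();T=[]
for n,O in(('scene',[.6424,-.0138,.078]),('top',[.645,-.0141,.078])):
  A=avg(n,6);np.save(n+'_end2.npy',A);N=A.mean(2);B=np.load('avg1.npz')[n].mean(2)
  u,v=pix(n,[.63,-.014,.1])[0].round().astype(int);w=24;x0,y0=u-12,v-12
  T.append(cv2.resize(A[y0-8:y0+32,x0-8:x0+32,::-1],(400,400),interpolation=cv2.INTER_CUBIC).clip(0,255).astype(np.uint8))
  c=np.minimum(N[y0:y0+w,x0:x0+w],N[y0:y0+w,x0:x0+w].max()); d=(B-N)[y0:y0+w,x0:x0+w].clip(0)
  def cost(p):
    b=np.array([[i*.013,j*.006,z] for i in(-1,1) for j in(-1,1) for z in(.005,.047)])@R.from_euler('z',p[2]).as_matrix().T+[p[0],p[1],0]
    m=hullmask(n,b@S.T+O,x0,y0,w);X=np.c_[m.ravel(),np.ones(m.size)]
    k=np.linalg.lstsq(X,d.ravel(),rcond=None)[0];return np.abs(X@k-d.ravel()).mean()
  for a in(-75,-90,-105,-120):
    q=np.radians(a)
    f=minimize(cost,[0,0,q],method='Nelder-Mead',options=dict(initial_simplex=[[0,0,q],[.003,0,q],[0,.003,q],[0,0,q+.2]],maxiter=120));print(n,a,round(f.fun,3),(f.x[:2]*1e3).round(2),np.degrees(f.x[2]).round(1))
  print([(a,round(cost([0,0,np.radians(a)]),2)) for a in range(-120,-60,6)])
cv2.imwrite('pics/end2.png',np.hstack(T))
E
```

```text
clock: 23.82
tcp_pos: [0.5875, 0.26, 0.3318]
orientation: [2.24, 1.864, 0.308]
contact_force: [-1.3, 0.1, 0.0]
grip_width: 0.0344
gripper_force: 0.0
scene -75 3.008 [2.95 4.39] -110.2
scene -90 2.979 [2.14 3.57] -111.5
scene -105 3.063 [0.79 2.21] -109.2
scene -120 3.187 [-0.28  1.04] -109.9
[(-120, np.float64(4.94)), (-114, np.float64(3.68)), (-108, np.float64(3.76)), (-102, np.float64(3.98)), (-96, np.float64(4.54)), (-90, np.float64(4.98)), (-84, np.float64(5.32)), (-78, np.float64(5.83)), (-72, np.float64(5.86)), (-66, np.float64(6.05))]
top -75 1.947 [-0.24  1.28] -92.3
top -90 2.041 [0.08 1.28] -84.2
top -105 1.986 [-0.38  1.37] -88.5
top -120 2.037 [-0.21  0.95] -96.0
[(-120, np.float64(3.3)), (-114, np.float64(2.95)), (-108, np.float64(2.67)), (-102, np.float64(2.47)), (-96, np.float64(2.37)), (-90, np.float64(2.33)), (-84, np.float64(2.38)), (-78, np.float64(2.38)), (-72, np.float64(2.52)), (-66, np.float64(2.73))]
```

View pics/end2.png

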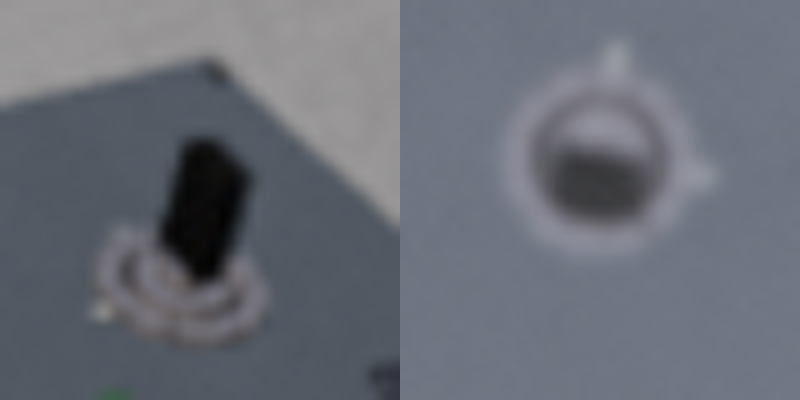

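The top crop shows the head centred at about (600,185) with its long edge parallel to the line to the ON tick at (700,175). The fit puts the key's angle near -92°, and its shoulder is seated. The arm is clear of everything, so I'm handing in.

```bash
python3 -c "
from bench import r
print(r.hand_in())"
```

```text
the job is handed in; nothing more can be done
None
```

The square-headed key is fully home in the switch, turned clockwise to the ON stop (key at about -92° by the top camera) and released. The arm never touched the round key or anything else I know of, and I handed the job in at about 24 s; the hand-in gave no verdict.

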